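# Load the belt jig's rollers and hold its tension slide at the marker

### The arm

A 7-joint arm with a two-finger parallel gripper is mounted at the origin on the work surface. World frame = base frame: x ahead of the robot, y to its left, z up, the work surface at z = 0. Lengths are in m, angles in rad, forces in N, time in s.
With the tool pointing down it reaches from about 0.4 to 0.9 m from the base axis. Payload 5.5 kg.
Tool frame: the origin (TCP) lies midway between the tips of the shut fingers; the grasp point (between the pads) lies r.grip_depth behind it (r.grip_depth is the distance from the TCP to the grasp point, in m); z points along the fingers, y is the line along which they close (so a half turn about z gives the same grasp; the last joint's range is limited). The gripper opens to 92 mm and grips with 3 to 60 N. Pads are 19 mm wide; open, the fingers measure 130 mm over their backs; the gripper's body (75 mm by 190 mm) begins 47 mm behind the grasp point.
Start: joints at [1.565, 0.501, -0.427, 1.55, 0.221, 1.138, -0.21], TCP at [0.173, -0.627, 0.227] pointing down, gripper open.
Joint ranges: [-2.88, 2.88], [-0.31, 2.03], [-1.54, 1.56], [0.2, 2.42], [-1.41, 4.55], [0.19, 2.02], [-2.57, 2.57]. Speed limits (rad/s): [2.57, 2.57, 3.14, 3.14, 3.14, 3.14, 3.14].

### API

Orientations are given as a unit quaternion [w, x, y, z].
In Python, from rig import r gives the robot as it stands. The module is installed in compiled form; this text tells all that it offers.
- The arm moves only by the shell command python3 -m inch 'ROWS' [FORCE]. ROWS is a JSON list of rows, 1 to 8 of them, each of 5 numbers: the finger opening in m, then dx, dy, dz in shares of the most that a row can go, 1 being 50 mm, then a turn about the tool's z in rad; each row shifts and turns the commanded pose from where the row before left it, along the tool's axes as they then stand; what a row does not reach is not made up. A row lasts 1/10 s, in which the tool goes at most 0.05 m and 0.15 rad, less where a joint would pass 70% of its speed; a pose out of reach is approached as far as the arm can. The fingers move at their own pace and stop on an object; FORCE is the grip in N (left out, the last holds). Time passes only in rows, so rows that do not move let the fingers close. It prints the time, the measured TCP pose, the force, the opening and the grip force at its end. Input that does not fit is refused with a message, and nothing moves.
- r.sense(): the state, without advancing time (a new reading comes with each control period).
- r.read_camera(name): name is "side" or "top" or "wrist"; returns a dict with "img" (400x640x3 uint8, red, green, blue), "fx", "fy", "cx", "cy" (pixels), "cam_to_world" (4x4, takes a point from camera to world coordinates). Camera axes: x right, y down, z forward; pixel columns grow to the right and rows downward; lengths in m; the calibration is good to about 2 mm. A picture is of the moment at which its call begins. There is no depth.
- r.job_done(): hands the job in; it is judged then, once.
Trained networks look in a picture, given as the dict that the camera call returned (one of the last four; its "shot" number tells which), for a name from the list of things; names that differ only in an ending like _2 or _b are one class to them, and where a whole thing is asked for, a point or a joint stands for the part that bears it (a point fixed in the world has none). Each returns a list of dicts, best first, with "p" (0 to 1); they miss things now and then, are a little off and sometimes report something else, mostly with a low value. They report only what shows in the picture. A call takes as long as a camera call. They do not tell look-alikes from the thing itself.
- r.silhouettes(picture, thing): "pixels" (400x640 bool, what is visible of it) and "at" ([column, row] in pixels, amid what is visible of it).
The state is a dict: "time_s": time; "q": joint angles; "qvel": joint speeds; "joint_efforts": joint torques, N m; "ee_pos": TCP position; "tcp_rot": TCP orientation; "force": force on the tool from outside, world axes, zero at the start; "torque": the same for the moment, N m; "grip_width": finger opening in m; "grip_force": force on a finger pad.
Only numpy, scipy, OpenCV 4.12 (cv2) and the standard library are available. Lean on these libraries where they do the work, as an engineer would, in place of code of your own. Each camera call takes 0.05 s, during which the arm holds its last target. There are 200 camera calls.

### The job

On the vacuum-cleaner repair bench, set up the belt-fitting jig: with the spring slide left at home, put the large and the small grey roller upright into their matching bores, fully down on the bore floors. Then pull the black fin of the spring slide out towards the robot until the slide's pointer stands within the width of the white marker block, and keep it there so that a colleague can slip the belt over: the program finishes while the gripper is still holding the slide against its spring. Do not shift the marker, and leave the spray can, screwdriver and screw bin where they are.

Things in the scene. Friction and masses are not known exactly. Their poses are not given: they have to be found in the camera images.
- jig: Belt-fitting jig, bolted down: grey base plate 290 (x) x 190 (y) x 12 mm, from x = -160 to +130 mm of its origin, which lies on the bench surface. Its -x end faces the robot (yaw within 0.3 rad); the slide pulls out along -x. Aluminium towers, 70 x 70 mm, tops 45 mm above the bench, stand at x = +30, y = +55 mm (large bore) and x = +30, y = -55 mm (small bore).
- bore_large (a point): Centre of the FLOOR of the large bore: diameter 39 mm, 20 mm deep, mouth 20 mm above this point (45 mm above the bench), 2 mm chamfer. Axes as the jig's.
- bore_small (a point): Centre of the FLOOR of the small bore: diameter 29 mm, 20 mm deep, mouth 20 mm above this point (45 mm above the bench), 2 mm chamfer. Axes as the jig's.
- roller_large: Loose grey plastic belt roller, upright cylinder 36 mm diameter, 60 mm tall, with a shallow groove 28 to 40 mm up (30 mm diameter); about 80 g. Starts standing on the bench to the right (-y) of the jig; either roller may be the nearer one. Origin at the centre of its underside, z up. Seated, its top is 85 mm above the bench.
- roller_small: The same in small: 26 mm diameter, 60 mm tall, groove diameter 20 mm, about 45 g. Origin at the centre of its underside. Seated, its top is 85 mm above the bench. It belongs in the small bore (it would also drop, loosely, into the large one, which is wrong).
- slide (a joint): Travel of the steel tension slide, m: 0 at home, growing as it is pulled along the jig's -x, stop at 0.075. A spring pulls it home: 4.4 N at 0, plus 1.1 N per 10 mm, and 0.5 N friction; it returns when let go. The slide also carries a grey pulley, 32 mm diameter, top 60 mm above the bench, at x = +90 mm of the jig when home.
- fin_top (a point): Centre of the top of the slide's black fin handle, 86 mm above the bench. The fin is upright, 12 mm thick (along jig x, the pull direction), 40 mm wide (jig y), 58 mm tall on the slide bar, whose top is 28 mm above the bench. Home: x = -80 mm, y = 0 of the jig; nearest tower face 75 mm away (+x). Moves with the slide.
- pointer (a point): Tip of the slide's pointer, a 4 mm wide steel arm that sticks out from under the fin to the jig's +y; tip 55 mm beside the fin's centre, 28 mm above the bench. Same jig x as the fin. Moves with the slide.
- mark (a point): Middle (along jig x) of the inner face of the white marker block, just outside the pointer's path. Block 10 mm (jig x) x 22 x 18 mm, top 30 mm above the bench, centred at jig y = +68 mm, clamped 30 to 60 mm out (-x) from the pointer's home. Axes as the jig's: the pointer is at the mark when both have the same jig x.
- spray_can: Blue and white spray can, 56 mm diameter, 170 mm tall, standing to the left (+y) of the jig; to be left alone. Origin at the centre of its underside.
- screwdriver: Screwdriver with a red handle, lying at the far right, beyond the rollers; to be left alone. Origin at the middle of its underside.
- screw_bin: Open dark bin 120 x 90 x 50 mm to the left (+y) of the jig; to be left alone. Origin at the centre of its underside.
Things that resemble listed ones, but are neither listed nor needed, are in the scene too. What is shaped like the roller_large but purple is not meant. Leave any blue look-alike of the roller_small alone.

How it is judged:
By the outcome, as a careful person would: the job done as asked, in the order asked, and still so for the second after the job is handed in, while the arm keeps its last pose, push and grip.
It also fails if it takes over 67 s, if anything falls off the work surface, if the arm or the gripper's body presses on something with over 40 N, if the wrist force passes 120 N, or if a joint passes its speed limit or range.

## Working session

There is one attempt and no reset: what is moved stays moved. The work goes in short steps, Python scripts to look and compute and a shell command to move; the robot and the scene stay as the last step left them, time stands still between calls to the robot, and variables do not carry over. Pictures are saved under pics/ and viewed, at most 12 in all, crops included, and the job is handed in when it is done.

```bash
mkdir -p pics; cat > h.py <<'E'
import numpy as np, cv2
from rig import r
def ray(c,px):
    T=np.array(c["cam_to_world"]);d=np.array([(px[0]-c["cx"])/c["fx"],(px[1]-c["cy"])/c["fy"],1.])
    d=T[:3,:3]@d;return T[:3,3],d/np.linalg.norm(d)
def atz(c,px,z):
    o,d=ray(c,px);return o+d*(z-o[2])/d[2]
def proj(c,P):
    T=np.linalg.inv(np.array(c["cam_to_world"]));p=T[:3,:3]@np.array(P)+T[:3,3]
    return np.array([c["fx"]*p[0]/p[2]+c["cx"],c["fy"]*p[1]/p[2]+c["cy"]])
def tri(c1,p1,c2,p2):
    a,u=ray(c1,p1);b,v=ray(c2,p2)
    s=np.linalg.lstsq(np.stack([u,-v],1),b-a,rcond=None)[0]
    x,y=a+u*s[0],b+v*s[1];return (x+y)/2,np.linalg.norm(x-y)
def save(c,n,crop=None,k=1):
    im=c["img"][...,::-1]
    if crop: im=im[crop[1]:crop[3],crop[0]:crop[2]]
    cv2.imwrite("pics/"+n,cv2.resize(im,None,fx=k,fy=k,interpolation=cv2.INTER_CUBIC))
E
python3 - <<'E'
from h import *
np.set_printoptions(precision=3,suppress=True)
print(r.grip_depth,r.sense()["ee_pos"],r.sense()["tcp_rot"])
for n in ["top","side"]:
    c=r.read_camera(n);save(c,n+"1.png")
    print(n,np.array(c["cam_to_world"]),c["fx"],c["cx"],c["cy"])
    for t in ["jig","roller_large","roller_small","slide","fin_top","pointer","spray_can"]:
        for o in r.silhouettes(c,t):
            ys,xs=np.nonzero(o["pixels"]);print(t,round(o["p"],2),o["at"],xs.min(),xs.max(),ys.min(),ys.max(),len(xs),c["img"][int(o["at"][1]),int(o["at"][0])])
E
```

```text
0.0188 [ 0.172 -0.626  0.226] [-0.001  0.991  0.134 -0.   ]
top [[ 0.086 -0.975  0.206  0.349]
 [-0.996 -0.083  0.022 -0.025]
 [-0.004 -0.207 -0.978  1.068]
 [ 0.     0.     0.     1.   ]] 376.96640063155206 321.1533097520007 201.80366303418137
jig 0.84 [320.5, 199.0] 284 351 148 247 6350 [181 177 168]
roller_large 0.73 [403.8, 248.2] 395 411 245 259 197 [131 127 122]
roller_large 0.62 [377.7, 264.0] 369 383 256 269 156 [183 177 172]
roller_large 0.52 [414.6, 202.2] 409 422 195 207 125 [75 72 69]
roller_small 0.63 [436.7, 197.7] 430 444 193 205 125 [ 53  90 158]
roller_small 0.4 [414.8, 203.8] 409 422 195 206 117 [66 64 61]
slide 0.61 [319.2, 191.6] 307 324 152 224 673 [183 179 170]
fin_top 0.65 [321.0, 200.5] 284 351 149 247 6382 [172 168 159]
fin_top 0.64 [317.8, 190.5] 298 325 150 223 829 [183 179 170]
pointer 0.81 [319.7, 189.8] 308 324 151 223 761 [183 179 170]
spray_can 0.6 [171.5, 205.1] 150 193 190 221 917 [26 44 68]
spray_can 0.48 [413.9, 204.3] 409 422 195 207 123 [103  99  96]
side [[ 0.985 -0.131  0.115  0.414]
 [-0.174 -0.674  0.718 -0.805]
 [-0.017 -0.727 -0.686  0.834]
 [ 0.     0.     0.     1.   ]] 434.94078105289293 322.13508164135675 198.29926816711009
jig 0.91 [336.4, 210.3] 279 399 174 247 5841 [139 136 127]
roller_large 0.83 [298.5, 286.4] 288 306 273 301 423 [61 60 57]
roller_large 0.55 [277.8, 264.3] 269 285 251 277 345 [68 31 81]
roller_small 0.6 [367.2, 286.6] 359 371 276 300 269 [69 66 65]
roller_small 0.6 [375.8, 309.7] 369 382 298 322 271 [22 49 98]
slide 0.9 [340.8, 202.1] 308 381 185 215 754 [189 185 175]
fin_top 0.68 [338.2, 199.9] 308 381 185 215 761 [101 104  97]
pointer 0.7 [335.0, 202.8] 308 381 185 215 769 [193 188 179]
spray_can 0.91 [292.5, 112.0] 280 300 85 139 896 [129 123 111]
```

View pics/top1.png

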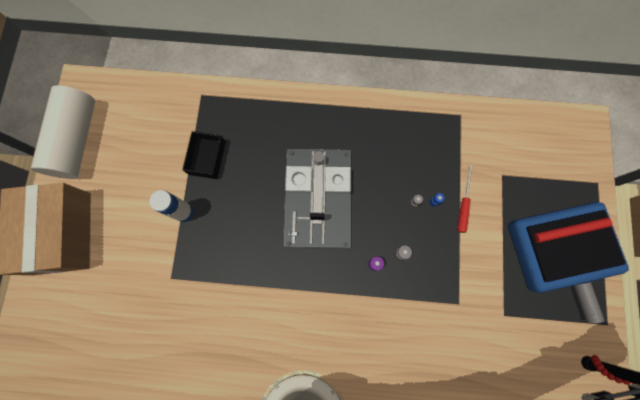

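View pics/side1.png

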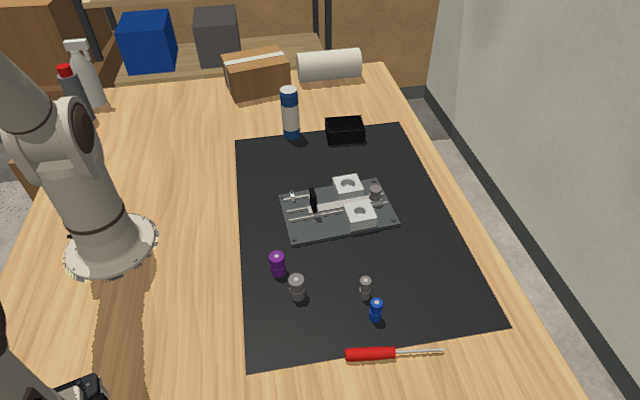

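The top view shows the jig at (318,198). The large bore is at about (299,180), the small bore at (338,180), the fin at (317,216) and the marker at (293,235).

Look-alikes:
- **Large roller:** grey at (404,252) top and (297,287) side, purple at (377,263) top and (277,264) side. I choose grey.
- **Small roller:** grey at (418,200) top and (365,287) side, blue at (438,199) top and (376,309) side. I choose grey.

Next I check both choices in a close crop.

```bash
python3 - <<'E'
from h import *
np.set_printoptions(precision=4,suppress=True)
t=r.read_camera("top");s=r.read_camera("side")
save(t,"topc.png",(280,140,450,275),4.4)
for n,a,b in [("L",(403.8,251),(297.5,287)),("S",(417,200.5),(365.3,288)),("purple",(377,263),(277.5,264)),("boreL",(299,180),(347,183.5)),("boreS",(338,180),(361,211)),("fin",(317,216.5),(313.5,189))]:
    print(n,*tri(t,a,s,b))
print(r.sense()["q"])
E
```

```text
L [ 0.4469 -0.2382  0.0349] 0.004007360079663209
S [ 0.5916 -0.269   0.0357] 0.001960964855727062
purple [ 0.4091 -0.1672  0.0358] 0.002449307113163518
boreL [0.622  0.065  0.0458] 0.0017769591462086119
boreS [ 0.6333 -0.0441  0.0439] 0.004666882390510655
fin [0.5176 0.0041 0.0965] 0.008514039317061082
[ 1.5652  0.5009 -0.427   1.5504  0.2208  1.1383 -0.2103]
```

View pics/topc.png

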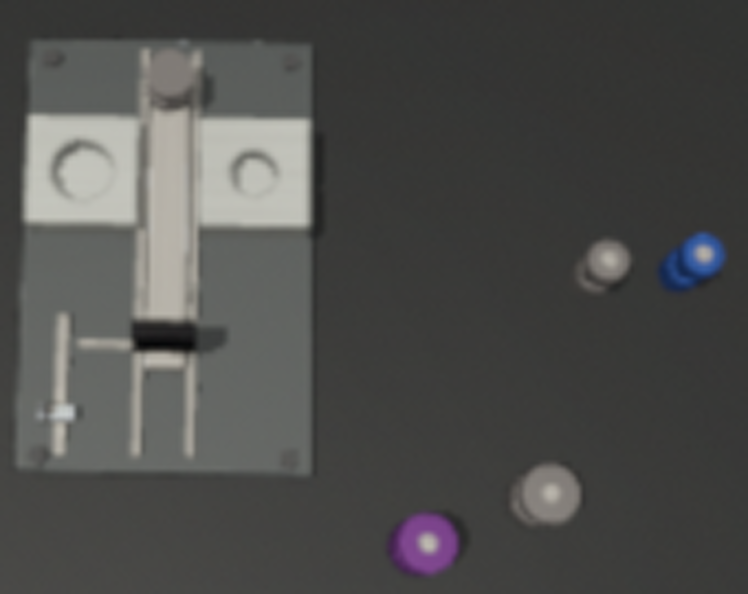

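The crop confirms it: the grey large roller is at top (404,252) and the grey small one at (418,200), apart from the purple and blue ones. The marker shows at about (294,233). Moving towards the large roller.

The rows are not in the units I measure in: shifts go in shares of 50 mm. I convert before sending: 0.03 m is 0.6, -0.025 m is -0.5.

```bash
cat >> h.py <<'E'
from scipy.spatial.transform import Rotation as R
def go(P,yaw=None):
    "remaining tool-axis shift to TCP position P, and the turn so that tool y points along world angle yaw"
    s=r.sense();q=s["tcp_rot"];M=R.from_quat([q[1],q[2],q[3],q[0]]).as_matrix()
    y=np.arctan2(M[1,1],M[0,1])
    print("t %.2f"%s["time_s"],"tcp",np.round(s["ee_pos"],4),"shift",np.round(M.T@(np.array(P)-s["ee_pos"]),4),"yawY %.3f"%y,"turn",None if yaw is None else round(y-yaw,3),"F",np.round(s["force"],1),"w %.4f gf %.1f"%(s["grip_width"],s["grip_force"]),"q7 %.2f"%s["q"][6])
E
python3 -m inch '[[0.07,0.6,-0.5,0,0],[0.07,0.6,-0.5,0,0],[0.07,0.6,-0.5,0,0],[0.07,0.6,-0.5,0,0],[0.07,0.6,-0.5,0,0],[0.07,0.6,-0.5,0,0],[0.07,0.6,-0.5,0,0],[0.07,0.6,-0.5,0,0]]' 15 | tail -3
python3 -m inch '[[0.07,0.6,-0.5,0,0],[0.07,0.6,-0.5,0,0],[0.07,0.4,-0.4,0,0],[0.07,0,0,0,-0.15],[0.07,0,0,0,-0.15],[0.07,0,0,0,-0.15],[0.07,0,0,0,-0.15],[0.07,0,0,0,-0.15]]'|tail -3
python3 -m inch '[[0.07,0,0,0,-0.15],[0.07,0,0,0,-0.15],[0.07,0,0,0,-0.15],[0.07,0,0,0,-0.15],[0.07,0,0,0,0],[0.07,0,0,0,0]]'|tail -3
python3 - <<'E'
from h import *
go((.447,-.238,.2),0.1)
c=r.read_camera("wrist");save(c,"w1.png");print(np.round(c["cam_to_world"],3),c["fx"])
for P in [(.447,-.238,.06),(.447,-.238,0)]: print(proj(c,P))
for t in ["roller_large","roller_small"]:
    for o in r.silhouettes(c,t):
        ys,xs=np.nonzero(o["pixels"]);print(t,round(o["p"],2),o["at"],xs.min(),xs.max(),ys.min(),ys.max())
E
```

```text
force: [0.7, -0.3, -0.2]
grip_width: 0.0701
grip_force: 0.0
force: [-0.1, -0.1, 1.3]
grip_width: 0.0703
grip_force: 0.0
force: [-0.1, -0.1, -0.3]
grip_width: 0.0701
grip_force: 0.0
t 3.10 tcp [ 0.4094 -0.2815  0.2268] shift [0.0418 0.0394 0.0268] yawY 0.044 turn -0.056 F [-0.1 -0.1 -0.3] w 0.0701 gf 0.0 q7 0.35
[[ 0.999  0.041  0.011  0.407]
 [ 0.043 -0.959 -0.28  -0.207]
 [-0.001  0.281 -0.96   0.384]
 [ 0.     0.     0.     1.   ]] 354.06052044027575
[357.70671803 133.89411587]
[351.11395564 128.06497978]
roller_large 0.83 [320.3, 41.7] 299 340 20 69
roller_large 0.74 [356.1, 130.4] 333 375 109 150
roller_small 0.95 [499.8, 165.7] 472 523 149 183
roller_small 0.94 [493.1, 221.9] 470 520 201 241
roller_small 0.36 [356.5, 131.3] 333 374 110 150
```

View pics/w1.png

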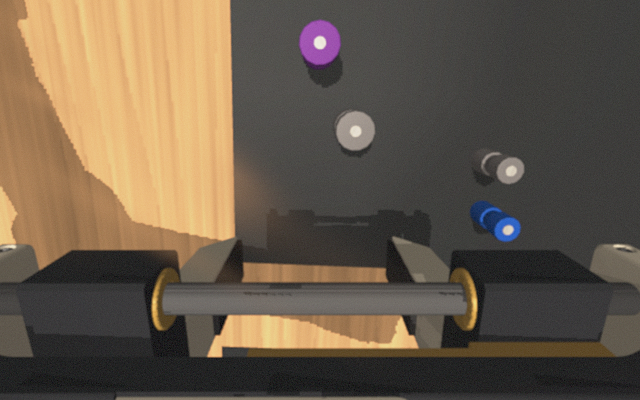

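The wrist view shows the grey large roller's top at (356,130), with purple at (320,42), the grey small one at (511,170) and blue at (508,230). I compute positions from the white dots on top, then take a second wrist view for the heights.

```bash
cat >> h.py <<'E'
def dot(c,px,rad=12,thr=205):
    x0,y0=int(px[0])-rad,int(px[1])-rad
    g=c["img"][y0:y0+2*rad+1,x0:x0+2*rad+1].min(2).astype(float);t=(g.max()+np.median(g))/2
    w=np.clip(g-t,0,None);ys,xs=np.mgrid[:w.shape[0],:w.shape[1]]
    return np.array([(w*xs).sum()/w.sum()+x0,(w*ys).sum()/w.sum()+y0])
E
cat > look.py <<'E'
from h import *
import pickle
c=r.read_camera("wrist")
def add(name,px):
    d=dot(c,px);print(name,d,"z=.06:",np.round(atz(c,d,.06),4));return d
E
python3 - <<'E'
from look import *
d=dict(c=c,L=add("L",(356,130)),S=add("S",(511,170)));pickle.dump(d,open("v1.pkl","wb"))
E
python3 -m inch '[[0.07,0.6,0,0,-0.056],[0.07,0,0,0,0],[0.07,0,0,0,0]]'|tail -1
python3 - <<'E'
from look import *
v=pickle.load(open("v1.pkl","rb"))
for n in "LS":
    P=atz(v["c"],v[n],.06);d=add(n,proj(c,P));print(tri(v["c"],v[n],c,d))
    go(P,.1)
E
```

```text
L [355.49754245 131.05965147] z=.06: [ 0.4447 -0.2355  0.06  ]
S [510.47075366 170.93419573] z=.06: [ 0.5917 -0.2655  0.06  ]
grip_force: 0.0
L [355.14247573 166.45606796] z=.06: [ 0.4447 -0.2354  0.06  ]
(array([ 0.44479154, -0.23551947,  0.05936743]), np.float64(4.2397186737253794e-05))
t 3.65 tcp [ 0.4081 -0.2518  0.2269] shift [0.0126 0.0381 0.1669] yawY 0.103 turn 0.003 F [ 0.   0.4 -0. ] w 0.0700 gf 0.0 q7 0.38
S [502.07283582 212.66328358] z=.06: [ 0.5916 -0.2655  0.06  ]
(array([ 0.59138561, -0.26541866,  0.06043711]), np.float64(5.321600742943269e-05))
t 3.65 tcp [ 0.4081 -0.2518  0.2269] shift [-0.0324  0.1812  0.1669] yawY 0.103 turn 0.003 F [ 0.   0.4 -0. ] w 0.0700 gf 0.0 q7 0.38
```

Both tops triangulate to about 60 mm. Lining up over the large roller and descending.

```bash

python3 -m inch '[[0.07,0.252,0.762,0,0],[0.07,0,0,0.8,0],[0.07,0,0,0.8,0],[0.07,0,0,0,0],[0.07,0,0,0,0]]'|tail -1
python3 - <<'E'
from look import *
add("L",proj(c,(.4447,-.2355,.06)));go((.4447,-.2355,.031),.1)
E
```

```text
grip_force: 0.0
L [314.75424333 204.64955071] z=.06: [ 0.4448 -0.2352  0.06  ]
t 4.20 tcp [ 0.4455 -0.2354  0.1479] shift [ 0.     -0.0009  0.1169] yawY 0.103 turn 0.003 F [ 0.7 -0.2  1.3] w 0.0700 gf 0.0 q7 0.18
```

```bash

python3 -m inch '[[0.07,0,-0.018,0.8,0],[0.07,0,0,0.8,0],[0.07,0,0,0.74,0],[0.07,0,0,0,0],[0.03,0,0,0,0],[0.03,0,0,0,0],[0.03,0,0,0,0],[0.03,0,0,0,0]]' 20|tail -2
python3 -m inch '[[0.03,0,0,0,0],[0.03,0,0,-0.4,0],[0.03,0,0,-0.8,0],[0.03,0,0,-0.8,0],[0.03,0,0,0,0],[0.03,0,0,0,0]]'
python3 - <<'E'
from h import *
go((.622,.065,.15),.1)
E
```

```text
grip_width: 0.0424
grip_force: 0.0
time_s: 5.6
ee_pos: [0.4441, -0.2356, 0.1307]
tcp_rot: [0.001, 0.67, 0.743, -0.0]
force: [0.0, 0.2, -1.5]
grip_width: 0.0354
grip_force: 20.0
t 5.60 tcp [ 0.4441 -0.2356  0.1307] shift [ 0.2806  0.2081 -0.0196] yawY 0.104 turn 0.004 F [ 0.   0.2 -1.5] w 0.0354 gf 20.0 q7 0.15
```

The large roller is held (35 mm, 20 N). Carrying it towards the jig and stopping short to measure the bores.

```bash

python3 -m inch '[[0.03,0.5,0.6,-0.2,0],[0.03,0.5,0.6,-0.2,0],[0.03,0.5,0.6,-0.2,0],[0.03,0.5,0.6,-0.2,0],[0.03,0.5,0.6,0,0],[0.03,0.5,0.6,0,0],[0.03,0.5,0.56,0,0],[0.03,0,0,0,0]]'|tail -1
python3 - <<'E'
from h import *
import pickle
go((.622,.065,.15),.1)
c=r.read_camera("wrist");save(c,"w2.png");pickle.dump(c,open("c2.pkl","wb"))
for P in [(.622,.065,.045),(.633,-.044,.045),(.5176,.004,.086)]: print(proj(c,P))
E
```

```text
grip_force: 20.0
t 6.40 tcp [ 0.6338 -0.0322  0.1683] shift [ 0.0978 -0.001   0.0188] yawY 0.112 turn 0.012 F [-0.8  0.2  0.2] w 0.0356 gf 20.0 q7 -0.26
[312.73577762  64.3860239 ]
[311.54795574 205.29691049]
[147.79347843 136.93083355]
```

View pics/w2.png

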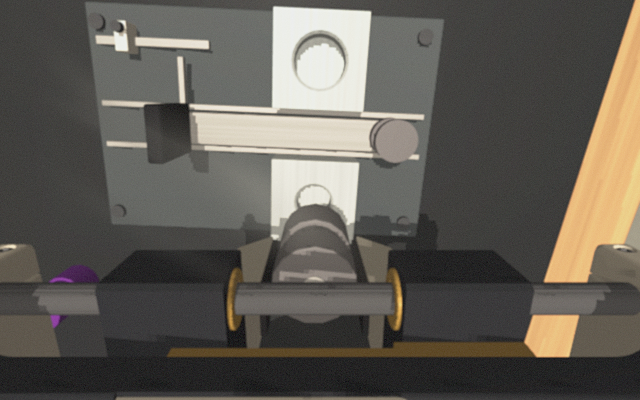

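The wrist view shows the large bore mouth at about (319,60), the small bore at (314,198), the fin at (167,132), the pointer end at (181,58) and the marker at (124,36). Fitting the large tower and bore mouth numerically.

```bash
cat >> h.py <<'E'
def mouth(c,px,rmax,z=.045,n=120):
    "outer mouth edge: scan inwards from rmax to the first clear darkening, fit ellipse"
    g=cv2.GaussianBlur(cv2.cvtColor(c["img"],cv2.COLOR_RGB2GRAY),(0,0),.7).astype(np.float32)
    pts=[]
    for a in np.linspace(0,2*np.pi,n,endpoint=False):
        rr=np.arange(rmax,rmax*.5,-.25);x=px[0]+rr*np.cos(a);y=px[1]+rr*np.sin(a)
        p=cv2.remap(g,x.astype(np.float32)[None],y.astype(np.float32)[None],1)[0]
        k=np.argmax(p<p[0]-25)
        if k>0: pts.append((x[k],y[k]))
    pts=np.array(pts,np.float32);e=cv2.fitEllipse(pts)
    W=np.array([atz(c,p,z) for p in pts])[:,:2]
    A=np.c_[2*W,np.ones(len(W))];s=np.linalg.lstsq(A,(W**2).sum(1),rcond=None)[0]
    rad=np.sqrt(s[2]+s[0]**2+s[1]**2);res=np.std(np.linalg.norm(W-s[:2],axis=1)-rad)
    print("mouth px",np.round(e[0],2),np.round(e[1],1),"world circle",np.round(s[:2],4),"r %.4f res %.4f n %d"%(rad,res,len(pts)));return e[0],s[:2]
def quad(c,px,z=.045,thr=170):
    "bright face around px: corners in px and world"
    g=cv2.cvtColor(c["img"],cv2.COLOR_RGB2GRAY);m=(g>thr).astype(np.uint8)
    cs,_=cv2.findContours(m,cv2.RETR_EXTERNAL,cv2.CHAIN_APPROX_NONE)
    k=min(cs,key=lambda q:-cv2.pointPolygonTest(q,px,True));h=cv2.convexHull(k)
    q=cv2.approxPolyDP(h,.05*cv2.arcLength(h,True),True)[:,0]
    print("quad",q.tolist(),np.round([atz(c,p,z)[:2] for p in q],4).tolist());return q
E
python3 - <<'E'
from h import *
import pickle
c=pickle.load(open("c2.pkl","rb"))
g=cv2.cvtColor(c["img"],cv2.COLOR_RGB2GRAY);print(g[60,270:370:2],g[20:110:3,318])
for p in [(319,60)]:
    for rm in (29,32,34): mouth(c,p,rm)
q=quad(c,(285.,60.))
E
```

```text
[105 173 239 237 237 237 237 237 236 237 233 197 129 163 226 228 238 238
 236 237 238 239 237 238 237 238 237 237 236 235 239 238 237 236 237 238
 237 130 187 218 237 236 238 237 234 235 235 237 227 115] [237 237 237 231 163  91 163 165 167 238 238 237 237 236 238 237 236 237
 237 237 237 237 236 217 236 236 235 236 235 237]
mouth px [318.98  59.5 ] [54. 55.] world circle [0.6264 0.0674] r 0.0202 res 0.0003 n 81
mouth px [319.38  59.36] [56.  59.4] world circle [0.6266 0.0685] r 0.0207 res 0.0001 n 89
mouth px [319.39  59.35] [56.  59.6] world circle [0.6266 0.0685] r 0.0207 res 0.0001 n 89
quad [[423, 118], [190, 104], [273, 7], [356, 10]] [[0.711, 0.0357], [0.5317, 0.0263], [0.5896, 0.1001], [0.6488, 0.1047]]
```

```bash

python3 -m inch '[[0.03,0.6,0,0,0],[0.03,0,0,0,0],[0.03,0,0,0,0]]'|tail -1
python3 - <<'E'
from h import *
import pickle
c1=pickle.load(open("c2.pkl","rb"))
print([np.round(atz(c1,p,.045)[:2],4) for p in [(274,9),(369,12),(364,112),(272,107)]])
c=r.read_camera("wrist");pickle.dump(c,open("c3.pkl","wb"))
p=proj(c,(.6266,.0685,.045));print(p)
e1,_=mouth(c1,(319.4,59.4),33);e,w=mouth(c,p,33);e,w=mouth(c,e,33);print(tri(c1,e1,c,e))
save(c,"w3.png",(int(p[0])-70,int(p[1])-60,int(p[0])+70,int(p[1])+60),4)
go((*w,.15),.1)
E
```

```text
grip_force: 20.0
[array([0.5904, 0.0988]), array([0.6582, 0.1044]), array([0.665 , 0.0352]), array([0.5943, 0.0311])]
[323.5617676   91.35287363]
mouth px [319.36  59.4 ] [56.  59.7] world circle [0.6266 0.0685] r 0.0207 res 0.0001 n 89
mouth px [323.66  90.32] [54.8 57.2] world circle [0.6266 0.0688] r 0.0207 res 0.0001 n 120
mouth px [323.68  90.3 ] [54.8 57.2] world circle [0.6266 0.0688] r 0.0207 res 0.0001 n 120
(array([0.62658443, 0.06929897, 0.04200337]), np.float64(0.0001623307047695098))
t 6.80 tcp [ 0.6283 -0.011   0.1687] shift [0.0796 0.0067 0.0186] yawY 0.103 turn 0.003 F [ 0.2 -0.8 -0.1] w 0.0357 gf 20.0 q7 -0.30
```

View pics/w3.png

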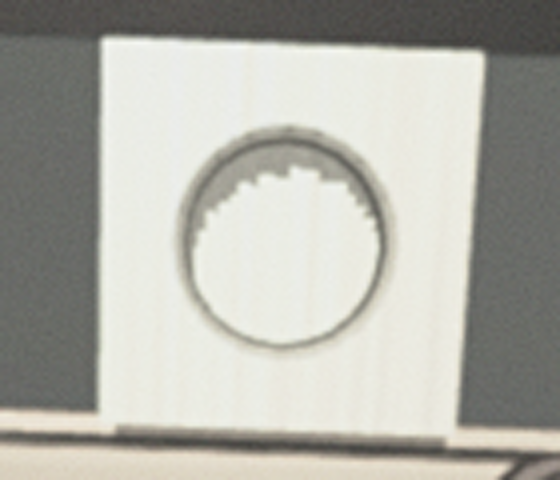

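The crop shows the bore mouth centred at about (324,90) in the full image, with the tower square around it. The world estimate of (0.6267, 0.0683) agrees with the tower corners. Moving over it.

```bash

python3 -m inch '[[0.03,0.8,0.066,0,0],[0.03,0.78,0.068,0,0],[0.03,0,0,0.7,0],[0.03,0,0,0.7,0],[0.03,0,0,0,0],[0.03,0,0,0,0],[0.03,0,0,0,0]]'|tail -1
python3 - <<'E'
from h import *
go((.6267,.0683,.057),.1)
E
```

```text
grip_force: 20.0
t 7.50 tcp [0.6291 0.0691 0.1015] shift [-0.0005 -0.0026  0.0445] yawY 0.102 turn 0.002 F [1.6 0.2 0.3] w 0.0356 gf 20.0 q7 -0.48
```

```bash

python3 -m inch '[[0.03,-0.01,-0.048,0,0],[0.03,0,0,0,0],[0.03,0,0,0,0]]'|tail -1
python3 - <<'E'
from h import *
go((.6267,.0683,.057),.1)
c=r.read_camera("wrist");go((.6267,.0683,.057),.1)
E
python3 -m inch '[[0.03,0,0,0.3,0],[0.03,0,0,0.2,0],[0.03,0,0,0.1,0],[0.03,0,0,0.08,0],[0.03,0,0,0.08,0],[0.03,0,0,0,0]]'
python3 - <<'E'
from h import *
go((.6267,.0683,.057),.1)
E
```

```text
grip_force: 20.0
t 7.80 tcp [0.6259 0.0688 0.1007] shift [-0.0006  0.0007  0.0437] yawY 0.104 turn 0.004 F [ 0.4 -0.7 -1.1] w 0.0356 gf 20.0 q7 -0.48
t 7.85 tcp [0.6258 0.0688 0.1005] shift [-0.0006  0.0008  0.0435] yawY 0.104 turn 0.004 F [ 0.7 -0.8 -1. ] w 0.0354 gf 20.0 q7 -0.48
time_s: 8.45
ee_pos: [0.6252, 0.069, 0.0611]
tcp_rot: [-0.0, 0.669, 0.743, -0.0]
force: [0.6, -0.1, -1.2]
grip_width: 0.0356
grip_force: 20.0
t 8.45 tcp [0.6252 0.069  0.0611] shift [-0.0008  0.0014  0.0041] yawY 0.104 turn 0.004 F [ 0.6 -0.1 -1.2] w 0.0356 gf 20.0 q7 -0.51
```

It has entered freely (bottom about 15 mm into the bore). Lowering to the floor.

```bash

python3 -m inch '[[0.03,0,0,0.06,0],[0.03,0,0,0.04,0],[0.03,0,0,0,0]]'|sed -n '2p;4p'
python3 -m inch '[[0.03,0,0,0.02,0],[0.03,0,0,0.02,0],[0.03,0,0,0,0]]'|sed -n '2p;4p'
E=1
```

```text
ee_pos: [0.6253, 0.069, 0.0566]
force: [1.6, -0.3, -1.4]
ee_pos: [0.6255, 0.0691, 0.0557]
force: [-1.4, -1.3, 5.7]
```

Floor contact (5.7 N at TCP z 0.0557). Releasing, lifting clear and heading for the small roller.

```bash

python3 -m inch '[[0.06,0,0,0,0],[0.06,0,0,0,0],[0.06,0,0,0,0],[0.06,0,0,0,0],[0.06,0,0,-0.6,0],[0.06,0,0,-0.8,0],[0.06,0,0,-0.8,0],[0.06,0,0,0,0]]'|tail -2
python3 - <<'E'
from h import *
c=r.read_camera("wrist");p=proj(c,(.6267,.0683,.085));d=dot(c,p);print(p,d,atz(c,d,.085))
go((.5916,-.2655,.15),.1)
E
```

```text
grip_width: 0.0598
grip_force: 0.0
[309.248826   207.29497822] [308.17703508 205.75446724] [0.62581854 0.06937774 0.085     ]
t 9.90 tcp [0.6276 0.0698 0.168 ] shift [-0.3297 -0.0707  0.0176] yawY 0.104 turn 0.004 F [ 0.3 -0.3 -1. ] w 0.0598 gf 0.0 q7 -0.44
```

```bash

python3 -m inch '[[0.06,-0.8,0,0,0],[0.06,-0.8,0,0,0],[0.06,-0.8,0,0,0],[0.06,-0.8,0,0,0],[0.06,-0.8,0,0,0],[0.06,0,0,0,0],[0.06,0,0,0,0]]'|tail -1
python3 - <<'E'
from h import *
import pickle
c=r.read_camera("wrist");pickle.dump(c,open("c4.pkl","wb"))
save(c,"w4.png")
p=proj(c,(.637,-.041,.045));print(p)
e,w=mouth(c,p,24);e,w=mouth(c,e,24)
p=proj(c,(.6258,.0694,.085));print("L top",p)
go((.5916,-.2655,.15),.1)
E
```

```text
grip_force: 0.0
[315.94471392  73.09932079]
mouth px [313.06  72.4 ] [39.8 44.2] world circle [ 0.635  -0.0404] r 0.0146 res 0.0002 n 74
mouth px [311.99  71.74] [42.3 44.2] world circle [ 0.6341 -0.0408] r 0.0155 res 0.0001 n 82
L top [ 316.09145433 -150.59279997]
t 10.65 tcp [ 0.6453 -0.1293  0.1634] shift [-0.1299 -0.0675  0.0133] yawY 0.104 turn 0.004 F [-0.1  1.  -0.2] w 0.0602 gf 0.0 q7 -0.11
```

View pics/w4.png

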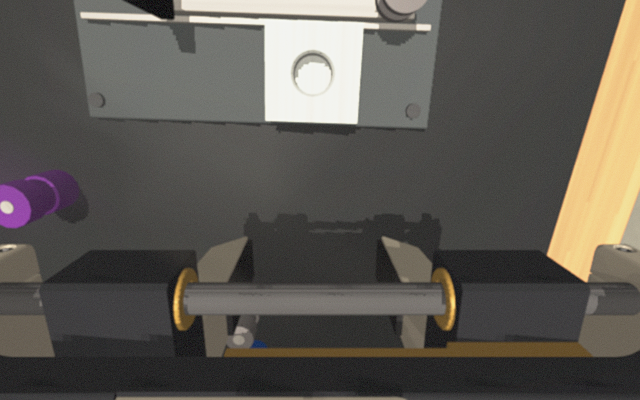

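The small bore mouth is at (312,72), which gives (0.634, -0.041). That is 110 mm from the large bore as specified, and jig yaw is about 0.073. On to the small roller.

```bash

python3 -m inch '[[0.054,-0.8,-0.4,0,0],[0.054,-0.8,-0.4,0,0],[0.054,-0.8,-0.4,0,0],[0.054,-0.2,-0.15,0,0],[0.054,0,0,0,0],[0.054,0,0,0,0]]'|tail -1
python3 - <<'E'
from look import *
add("S",proj(c,(.5916,-.2655,.06)));go((.5916,-.2655,.031),.073)
E
```

```text
grip_force: 0.0
S [312.12003968 200.13029101] z=.06: [ 0.5921 -0.2653  0.06  ]
t 11.30 tcp [ 0.5937 -0.2624  0.1649] shift [-0.0031 -0.0026  0.1339] yawY 0.108 turn 0.035 F [0.9 0.4 0.3] w 0.0541 gf 0.0 q7 0.11
```

```bash

python3 -m inch '[[0.054,-0.06,-0.044,0,0.03],[0.054,0,0,0.8,0],[0.054,0,0,0.6,0],[0.054,0,0,0,0],[0.054,0,0,0,0]]'|tail -1
python3 - <<'E'
from h import *
go((.5919,-.2654,.031),.073)
E
```

```text
grip_force: 0.0
t 11.80 tcp [ 0.5912 -0.2679  0.095 ] shift [0.0023 0.0009 0.064 ] yawY 0.075 turn 0.002 F [ 0.4 -0.   0.8] w 0.0538 gf 0.0 q7 0.05
```

```bash

python3 -m inch '[[0.054,0.046,0.018,0.4,0],[0.054,0,0,0.6,0],[0.054,0,0,0.28,0],[0.054,0,0,0,0],[0.054,0,0,0,0]]'|tail -1
python3 - <<'E'
from h import *
go((.5919,-.2654,.031),.073)
E
python3 -m inch '[[0.02,0,0,0,0],[0.02,0,0,0,0],[0.02,0,0,0,0],[0.02,0,0,0,0],[0.02,0,0,0,0],[0.02,0,0,0,0]]' 15|tail -6
python3 -m inch '[[0.02,0,0,-0.4,0],[0.02,0,0,-0.8,0],[0.02,0,0,-0.8,0],[0.02,0,0,-0.4,0],[0.02,0,0,0,0]]'|tail -2
python3 - <<'E'
from h import *
go((.6341,-.0408,.12),.073)
E
```

```text
grip_force: 0.0
t 12.30 tcp [ 0.5925 -0.267   0.0322] shift [ 0.0017 -0.0005  0.0012] yawY 0.074 turn 0.001 F [0.6 0.5 1. ] w 0.0543 gf 0.0 q7 -0.00
time_s: 12.9
ee_pos: [0.5917, -0.2672, 0.0312]
tcp_rot: [0.0, 0.68, 0.733, 0.0]
force: [-1.5, -0.5, 2.7]
grip_width: 0.0255
grip_force: 15.0
grip_width: 0.0257
grip_force: 15.0
t 13.40 tcp [ 0.5941 -0.2674  0.156 ] shift [0.2232 0.0564 0.0355] yawY 0.074 turn 0.001 F [ 0.8 -0.4 -1. ] w 0.0257 gf 15.0 q7 0.08
```

```bash

python3 -m inch '[[0.02,0.8,0.2,0,0],[0.02,0.8,0.2,0,0],[0.02,0.8,0.2,0,0],[0.02,0.8,0.2,0,0],[0.02,0.8,0.2,0,0],[0.02,0.43,0.12,0,0],[0.02,0,0,0,0],[0.02,0,0,0,0]]'|tail -1
python3 - <<'E'
from look import *
d=add("Sroller",proj(c,(.6341,-.0408,.185)));print(atz(c,d,.156+.029))
go((.6342,-.0425,.09),.073)
E
```

```text
grip_force: 15.0
Sroller [322.77230047 302.23865415] z=.06: [ 0.6431 -0.1237  0.06  ]
[ 0.63399765 -0.04437318  0.185     ]
t 14.25 tcp [ 0.6302 -0.0433  0.15  ] shift [0.0006 0.0041 0.06  ] yawY 0.073 turn 0.0 F [ 0.5 -0.4 -0.4] w 0.0255 gf 15.0 q7 -0.29
```

```bash

python3 -m inch '[[0.02,0.012,0.072,0.4,0],[0.02,0,0,0.6,0],[0.02,0,0,0,0],[0.02,0,0,0,0],[0.02,0,0,0,0]]'|tail -1
python3 - <<'E'
from h import *
go((.6342,-.0425,.057),.073)
E
```

```text
grip_force: 15.0
t 14.75 tcp [ 0.6351 -0.0416  0.1015] shift [-0.0008 -0.001   0.0445] yawY 0.073 turn 0.0 F [-0.1  0.1 -1.1] w 0.0258 gf 15.0 q7 -0.33
```

```bash

python3 -m inch '[[0.02,-0.016,-0.02,0.3,0],[0.02,0,0,0.2,0],[0.02,0,0,0,0],[0.02,0,0,0.08,0],[0.02,0,0,0.08,0],[0.02,0,0,0,0]]'|sed -n '2p;4p'
python3 - <<'E'
from h import *
go((.6342,-.0425,.057),.073)
E
```

```text
ee_pos: [0.6331, -0.0419, 0.0672]
force: [-0.4, -0.3, 0.2]
t 15.35 tcp [ 0.6331 -0.0419  0.0672] shift [-0.0007  0.0011  0.0102] yawY 0.074 turn 0.001 F [-0.4 -0.3  0.2] w 0.0252 gf 15.0 q7 -0.35
```

Already 9 mm into the bore without force. Lowering on to the floor.

```bash

python3 -m inch '[[0.02,-0.008,0.014,0.08,0],[0.02,0,0,0.08,0],[0.02,0,0,0.02,0],[0.02,0,0,0,0]]'|sed -n '2p;4p'
python3 -m inch '[[0.02,0,0,0.02,0],[0.02,0,0,0.02,0],[0.02,0,0,0,0]]'|sed -n '2p;4p'
```

```text
ee_pos: [0.634, -0.0424, 0.0584]
force: [0.0, -0.8, -1.1]
ee_pos: [0.6342, -0.0424, 0.0567]
force: [0.4, -0.6, -1.0]
```

```bash

python3 -m inch '[[0.02,0,0,0.02,0],[0.02,0,0,0.02,0],[0.02,0,0,0,0]]'|sed -n '2p;4p'
```

```text
ee_pos: [0.6348, -0.0423, 0.056]
force: [-1.7, -0.5, 5.7]
```

Seated (5.7 N at 0.056). Releasing, rising, and moving back beside the fin to look.

```bash

python3 -m inch '[[0.045,0,0,0,0],[0.045,0,0,0,0],[0.045,0,0,0,0],[0.045,0,0,-0.6,0],[0.045,0,0,-0.8,0],[0.045,0,0,-0.8,0],[0.045,0,0,0,0],[0.045,0,0,0,0]]'|tail -2
python3 -m inch '[[0.045,-0.1,-0.6,0,0],[0.045,-0.1,-0.6,0,0],[0.045,-0.1,-0.6,0,0],[0.045,-0.1,-0.6,0,0],[0.045,0,0,0,0],[0.045,0,0,0,0],[0.045,0,0,0,0]]'|tail -2
python3 - <<'E'
from h import *
import pickle
c=r.read_camera("wrist");save(c,"w5.png");pickle.dump(c,open("c5.pkl","wb"))
o=np.array([.6003,.0119]);a=.073;ex=np.array([np.cos(a),np.sin(a)]);ey=np.array([-ex[1],ex[0]])
J=lambda x,y,z:(*(o+x*ex+y*ey),z)
for n,P in dict(fin=J(-.08,0,.086),f1=J(-.08,.02,.086),f2=J(-.08,-.02,.086),ptr=J(-.08,.055,.028),Ltop=J(.03,.055,.085),Stop=J(.03,-.055,.085),cornA=J(-.16,.095,.012),cornB=J(-.16,-.095,.012)).items(): print(n,np.round(P,4),np.round(proj(c,P),1))
go(J(-.08,0,.12),a)
E
```

```text
grip_width: 0.0454
grip_force: 0.0
grip_width: 0.045
grip_force: 0.0
fin [0.5205 0.0061 0.086 ] [329.   93.2]
f1 [0.5191 0.026  0.086 ] [329.3  59.6]
f2 [ 0.522  -0.0139  0.086 ] [328.6 125.1]
ptr [0.5165 0.0609 0.028 ] [326.8  17.3]
Ltop [0.6262 0.0689 0.085 ] [514.5  -3.1]
Stop [ 0.6342 -0.0408  0.085 ] [489.  177.3]
cornA [0.4338 0.095  0.012 ] [221.7 -36.1]
cornB [ 0.4477 -0.0945  0.012 ] [236.9 202.4]
t 17.90 tcp [ 0.5169 -0.0708  0.1645] shift [0.0763 0.0093 0.0445] yawY 0.074 turn 0.001 F [-0.3 -0.1 -0.3] w 0.0448 gf 0.0 q7 -0.20
```

View pics/w5.png

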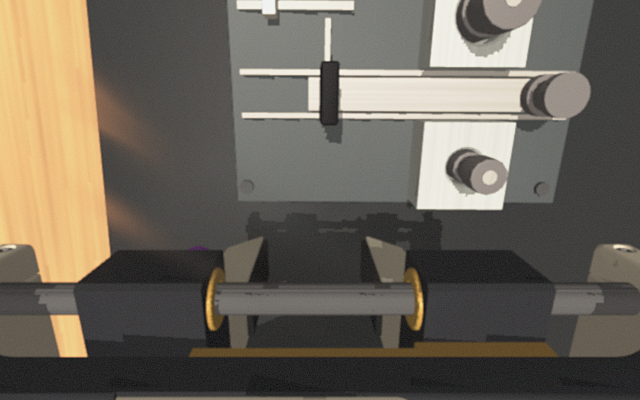

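The jig model projects exactly onto the fin (329,93), pointer tip (327,17) and seated small roller (489,177). The marker is cut off at the top, (269,5). I move over the fin and measure the marker there.

```bash

python3 -m inch '[[0.045,0.8,0.1,0,0],[0.045,0.72,0.086,0,0],[0.045,0,0,0,0],[0.045,0,0,0,0],[0.045,0,0,0,0]]'|tail -1
cat >> h.py <<'E'
o=np.array([.6003,.0119]);a=.073;ex=np.array([np.cos(a),np.sin(a)]);ey=np.array([-ex[1],ex[0]])
J=lambda x,y,z:(*(o+x*ex+y*ey),z)
def tojig(P): d=np.array(P[:2])-o;return np.array([d@ex,d@ey])
E
python3 - <<'E'
from h import *
c=r.read_camera("wrist")
m,p=proj(c,J(-.12,.068,.03)),proj(c,J(-.08,.055,.028));print("marker guess",m,"ptr",p)
x0=int(min(m[0],p[0]))-50;y0=int(p[1])-60
save(c,"w6.png",(x0,y0,x0+160,y0+110),4);print("crop origin",x0,y0)
import pickle;pickle.dump(c,open("c6.pkl","wb"))
go(J(-.08,0,.051),a)
E
```

```text
grip_force: 0.0
marker guess [264.64587988 103.00432034] ptr [314.96986062 119.56427606]
crop origin 214 59
t 18.45 tcp [0.5199 0.0042 0.1644] shift [0.0018 0.0008 0.1134] yawY 0.073 turn -0.0 F [-0.5 -0.2  0.9] w 0.0453 gf 0.0 q7 -0.35
```

View pics/w6.png

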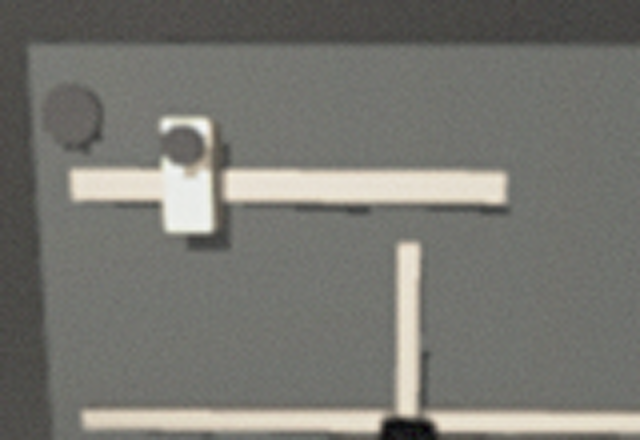

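The crop shows the marker's top with its inner edge at full-image (261,117) and the pointer tip at (316,120).

```bash

python3 - <<'E'
from h import *
import pickle;c=pickle.load(open("c6.pkl","rb"))
f=lambda u,v:(214+(u+.5)/4-.5,59+(v+.5)/4-.5)
for n,u,v,z in [("mkL",161,228,.03),("mkR",214,228,.03),("mktopL",161,120,.03),("mktopR",214,120,.03),("ptr",409,243,.028)]: print(n,tojig(atz(c,f(u,v),z)))
E
python3 -m inch '[[0.045,0.03,0.016,0.6,0],[0.045,0,0,0.8,0],[0.045,0,0,0,0],[0.045,0,0,0,0],[0.045,0,0,0,0]]'|tail -1
python3 - <<'E'
from h import *
go(J(-.08,0,.051),a)
E
```

```text
mkL [-0.12903206  0.05822656]
mkR [-0.11839683  0.05822439]
mktopL [-0.12803714  0.07891221]
mktopR [-0.11761938  0.07890905]
ptr [-0.07926673  0.05514977]
grip_force: 0.0
t 18.95 tcp [0.5216 0.0067 0.0963] shift [-0.0005 -0.0013  0.0453] yawY 0.073 turn 0.0 F [ 0.6  0.  -0.7] w 0.0450 gf 0.0 q7 -0.44
```

Marker mid is at jig x ≈ -0.1233 and the pointer at -0.0793, so the pull is about 44 mm. Gripping the fin.

```bash

python3 -m inch '[[0.045,-0.006,-0.022,0.4,0],[0.045,0,0,0.4,0],[0.045,0,0,0.1,0],[0.045,0,0,0,0],[0.045,0,0,0,0]]'|sed -n '2p;4p'
python3 -m inch '[[0.005,0,0,0,0],[0.005,0,0,0,0],[0.005,0,0,0,0],[0.005,0,0,0,0],[0.005,0,0,0,0],[0.005,0,0,0,0]]' 40
python3 - <<'E'
from h import *
go(J(-.08,0,.051),a)
E
```

```text
ee_pos: [0.5204, 0.0066, 0.0511]
force: [0.6, -0.4, 0.6]
time_s: 20.05
ee_pos: [0.5204, 0.0065, 0.0499]
tcp_rot: [0.0, 0.681, 0.733, 0.001]
force: [4.5, 0.6, -2.9]
grip_width: 0.0118
grip_force: 40.0
t 20.05 tcp [0.5204 0.0065 0.0499] shift [-0.0004  0.0001 -0.0011] yawY 0.073 turn 0.0 F [ 4.5  0.6 -2.9] w 0.0118 gf 40.0 q7 -0.50
```

Held (11.8 mm, 40 N). Pulling along tool -y by 44 mm in small steps.

```bash

python3 -m inch '[[0.005,0,-0.16,0,0],[0.005,0,-0.2,0,0],[0.005,0,-0.2,0,0],[0.005,0,-0.2,0,0],[0.005,0,-0.12,0,0],[0.005,0,0,0,0],[0.005,0,0,0,0],[0.005,0,0,0,0]]'
python3 - <<'E'
from h import *
s=r.sense();print("tcp jig",tojig(s["ee_pos"]))
c=r.read_camera("wrist")
p=proj(c,J(-.1233,.06,.03));x0,y0=int(p[0])-60,int(p[1])-60
save(c,"w7.png",(x0,y0,x0+140,y0+110),4);print(x0,y0)
import pickle;pickle.dump((c,x0,y0),open("c7.pkl","wb"))
E
```

```text
time_s: 20.85
ee_pos: [0.4776, 0.0036, 0.0499]
tcp_rot: [0.001, 0.681, 0.733, 0.002]
force: [8.1, 0.6, -8.4]
grip_width: 0.0114
grip_force: 40.0
tcp jig [-0.12302703  0.00068109]
253 68
```

View pics/w7.png

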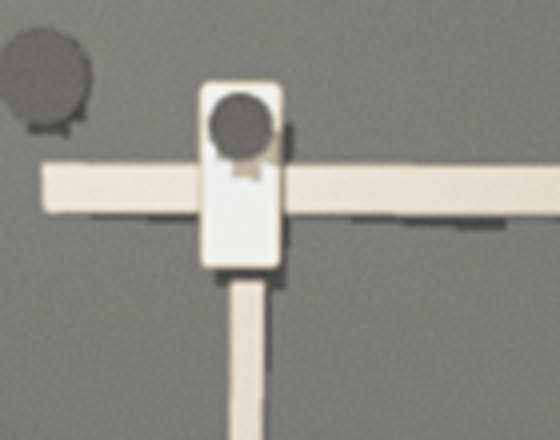

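The pointer (crop col 247) lies within the marker (cols 200–281, centre 240), about 0.8 mm off centre. I nudge it slightly, then check the seated rollers and slide from the side and top.

```bash

python3 -m inch '[[0.005,0,-0.016,0,0],[0.005,0,0,0,0],[0.005,0,0,0,0],[0.005,0,0,0,0],[0.005,0,0,0,0]]'
python3 - <<'E'
from h import *
print("tcp jig",tojig(r.sense()["ee_pos"]))
s=r.read_camera("side");t=r.read_camera("top")
for n,P in [("L",J(.03,.055,.085)),("S",J(.03,-.055,.085))]:
    print(n,"model px",np.round(proj(s,P),1),np.round(proj(t,P),1))
save(s,"side2.png",(270,140,410,250),5)
E
```

```text
time_s: 21.4
ee_pos: [0.477, 0.0036, 0.0499]
tcp_rot: [0.001, 0.681, 0.733, 0.002]
force: [8.9, 1.0, -8.8]
grip_width: 0.0119
grip_force: 40.0
tcp jig [-0.12361707  0.00070587]
L model px [348.2 171.5] [296.9 174.2]
S model px [360.9 198.7] [337.5 174.7]
```

View pics/side2.png

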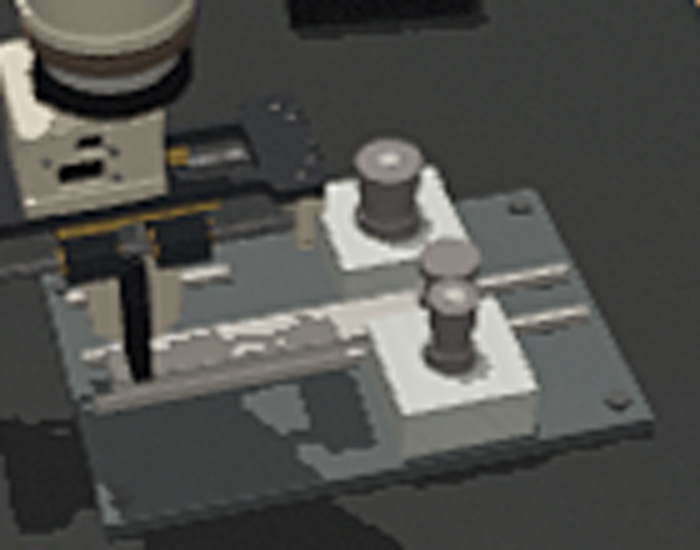

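Both rollers stand upright. Their top dots are at (348,171.6) and (360.6,199.4), which match the seated 85 mm model, and the fin is held. Handing in.

```bash
python3 -c "
from rig import r
print(r.job_done())"
```

```text
the job is handed in; nothing more can be done
None
```

Both grey rollers are down on their bore floors, and the gripper is holding the slide with its pointer within the marker's width; I handed the job in at about 21.5 s of the allowed 67 s.

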